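Seat a square glass cell in the photometer

TASK

Put the stoppered square glass cell from the tray into the pocket of the photometer's cell holder, with its two clear faces in the light path between lamp and detector, touching the glass only on its frosted sides. Ease it down past the spring leaf until it stands firmly on the height pad at the bottom of the pocket, which you will only find by feel; it is glass, so press gently and stop as soon as it is home. Then let go, and leave everything else on the bench as it is.

Things in the scene. Friction and masses are not known exactly. Their poses are not given: they have to be found in the camera images.
- cell: square glass cell with a round white stopper, standing on the tray among other glassware, turned any way. Glass 25 x 25 mm, 65 mm high; stopper 20 mm across, 12 mm high (77 mm in all); 50 to 85 g. Origin at the centre of its underside, z up. Frosted sides face its own +x and -x, clear faces +y and -y; a half turn makes no difference.
- frosted_side (a point): centre line of one frosted side of the cell (white, finely ribbed), 12.5 mm from the cell's axis towards its +x, 55 mm above its underside. The frosted sides (+x and -x) are the ones to hold: the fingers close along the cell's x, on the upper part of the glass, so that they stay above the holder block when the cell is home.
- photometer: bench photometer, fixed: aluminium base plate 100 x 300 x 10 mm; on it in a row along its own y: lamp housing, lens tube, black cell holder block (56 x 52 mm, top 62 mm above the table), lens tube, detector box. The 25 mm lens tubes show the light path: along its y through the holder, 45 mm above the table. Origin on the table under the centre of the plate.
- pocket_mouth (a point): centre of the upright pocket's mouth in the holder block's top face, 62 mm above the table, axes as the photometer's. The pocket is 28.5 mm along x by 26.4 mm along y, its rim chamfered 2 mm. The cell must stand on the rubber height pad at the bottom, screwed up or down to suit the job, anywhere from 29 to 41 mm below the mouth (not measured); 24 to 36 mm of glass then stand above the block.
- leaf_screw (a point): outer end of the steel screw on the block's +x face, 37 mm from the pocket's axis, 40 mm above the table: marks the side of the spring leaf. The leaf (12 mm wide) slopes in from the pocket's +x rim to 5.5 mm off that wall at 16 mm depth. It yields to +x with 1.5 N plus 1 N per mm, drags on the cell with up to 8 N and pushes it to the -x wall (cell centre then at x = -1.75 mm).
- lamp (a point): centre of the finned top of the grey lamp housing, 91 mm above the table, 107 mm from the pocket along +y; the housing is 80 x 78 mm
- detector (a point): centre of the top of the white detector box, 70 mm above the table, 107 mm from the pocket along -y; the box is 86 x 78 mm
- tray: grey tray, 180 x 180 mm, fixed, floor 6 mm above the table, rim 11 mm above the table. Origin on the table under its centre.
- vial_a: bystander: clear round vial, 23 mm across, 50 mm high, on the tray; origin at the centre of its underside
- vial_b: bystander: amber round vial, 27 mm across, 60 mm high, on the tray; origin at the centre of its underside
- slim_cell: bystander: slim clear square cell, 12.5 mm wide, 50 mm high with its lid, on the tray; origin at the centre of its underside
- dispenser: bystander: amber bottle with bottle-top dispenser, 90 mm across, 271 mm high; origin at the centre of its underside
- pipette: bystander: pipette lying on the bench, 260 mm long; origin on the bench under the middle of its grip
- tub: bystander: white lidded tub, 76 mm across, 83 mm high; origin at the centre of its underside
- tip_box: bystander: pipette tip box, 87 x 122 x 67 mm; origin at the centre of its underside

How it is judged:
By the outcome, as a careful person would: the job done as asked, in the order asked, and still so for the second after the job is handed in, with the robot touching nothing.
It also fails if it takes over 51 s, if anything falls off the work surface, if the arm or the gripper's body presses on something with over 40 N, if the wrist force passes 120 N, or if a joint passes its speed limit or range.

ROBOT

A 6-joint arm with a two-finger parallel gripper is mounted at the origin on the work surface. World frame = base frame: x ahead of the robot, y to its left, z up, the work surface at z = 0. Lengths are in m, angles in rad, forces in N, time in s.
With the tool pointing down it reaches from about 0.275 to 0.75 m from the base axis. Payload 10.2 kg.
Tool frame: the origin (TCP) lies midway between the tips of the shut fingers; the grasp point (between the pads) lies 19 mm behind it; z points along the fingers, y is the line along which they close (so a half turn about z gives the same grasp; the last joint's range is limited). The gripper opens to 85 mm and grips with 20 to 120 N. Pads are 22 mm wide; open, the fingers measure 114 mm over their backs; the gripper's body (76 mm by 85 mm) begins 54 mm behind the grasp point. The pads swing forward as they close: fully open they stand 13 mm farther back than shut.
Start: joints at [0.9, 0.313, 1.498, -0, 1.331, -0.223], TCP at [0.227, 0.473, 0.231] pointing down, gripper open.
Joint ranges: [-2.94, 2.94], [-0.97, 2.17], [0.19, 2.56], [-1.23, 4.37], [0.02, 3.11], [-2.88, 2.88]. Speed limits (rad/s): [2.39, 2.39, 3.01, 3.14, 3.14, 3.14].

INTERFACE

Orientations are given as a unit quaternion [w, x, y, z].
In Python, from plant import manip gives the robot as it stands. Calls block until the motion is done:
- manip.move_ptp(position, orientation): joint-space move of the TCP to a pose.
- manip.line_to(position, frame=None, speed=0.15, contact_N=None): straight line of the TCP; frame=None keeps the orientation; speed is the mean speed in m/s. With contact_N (N) it stops when the force on the tool has changed by that much, and returns True; else False.
- manip.move_j(angles): joint-space move.
- manip.set_gripper(opening, strength=None): opening from 0.0 (shut) to 1.0 (fully open); strength is the grip in N (None keeps the last); returns when the fingers have stopped.
- manip.sleep(seconds).
- manip.solve_ik(position, orientation): joint angles nearest the present ones, or None.
- manip.state(): the state.
- manip.read_camera(name): name is "scene" or "top"; returns (picture, depth): 400x640x3 uint8, blue, green, red; 400x640 float32, m along the optical axis (not along the pixel's ray), 0 where there is no reading.
- manip.get_calibration(name): a dict with "K" (3x3 intrinsics, pixels), "extrinsics" (4x4, takes a point from camera to world coordinates). Camera axes: x right, y up, looking along -z (the intrinsics and any distortion apply to the point x, -y, -z); pixel columns grow to the right and rows downward; lengths in m; the calibration is good to about 2 mm. A picture is of the moment at which its call begins. get_calibration takes no time and is no camera call.
A pose or a line that the arm cannot do raises manip.Unreachable and nothing moves.
- manip.sign_off(): hands the job in; it is judged then, once.
The state is a dict: "time_s": time; "joint_pos": joint angles; "qvel": joint speeds; "tau": joint torques, N m; "tool_pos": TCP position; "orientation": TCP orientation; "force": force on the tool from outside, world axes, zero at the start; "ft_torque": the same for the moment, N m; "finger_gap": opening from 0.0 (shut) to 1.0 (fully open); "grasp_force": force on a finger pad.
Only numpy, scipy, OpenCV 4.12 (cv2) and the standard library are available. Lean on these libraries where they do the work, as an engineer would, in place of code of your own. Each camera call takes 0.05 s, during which the arm holds its last target. There are 200 camera calls.

## Working session

There is one attempt and no reset: what is moved stays moved. The work goes in short steps, each a Python script; the robot and the scene stay as the last script left them, time stands still between calls to the robot, and variables do not carry over. Pictures are saved under pics/ and viewed, at most 10 in all, crops included, and the job is handed in when it is done.

```bash
ls; mkdir -p pics
python3 - <<'E'
from plant import manip
import cv2,numpy as np
for n in("scene","top"):
    p,d=manip.read_camera(n); cv2.imwrite(f"pics/{n}0.png",p); np.savez(f"pics/{n}0.npz",p=p,d=d)
    c=manip.get_calibration(n); print(n,{k:np.round(v,4).tolist() if not isinstance(v,str) else v for k,v in c.items()}, (d>0).mean())
s=manip.state();print(s)
E
```

```text
pics
scene {'K': [[436.155, 0.0, 312.9547], [0.0, 436.155, 192.7291], [0.0, 0.0, 1.0]], 'extrinsics': [[-0.8709, -0.2829, 0.4019, 1.068], [0.4914, -0.4887, 0.7209, 0.8404], [-0.0075, 0.8253, 0.5646, 0.727], [0.0, 0.0, 0.0, 1.0]]} 0.9945546875
top {'K': [[372.4336, 0.0, 318.8428], [0.0, 372.4336, 195.412], [0.0, 0.0, 1.0]], 'extrinsics': [[-0.0202, 0.9982, -0.056, 0.5447], [-0.9997, -0.0208, -0.011, -0.0083], [-0.0122, 0.0557, 0.9984, 1.1612], [0.0, 0.0, 0.0, 1.0]]} 0.995828125
{'time_s': 0.1, 'joint_pos': array([ 8.99611856e-01,  3.13404058e-01,  1.49834116e+00,  1.05550778e-05,
        1.33101840e+00, -2.23415974e-01]), 'qvel': array([ 7.98700006e-04, -1.04423058e-03, -8.53668127e-04,  1.23248216e-04,
        6.01815127e-05, -1.09221944e-03]), 'tau': array([ 1.66383845e-03, -4.12906158e+01, -2.60142410e+01, -2.46992749e-04,
        3.07306240e-03, -6.44031942e-06]), 'tool_pos': array([0.2271734 , 0.47305391, 0.2307947 ]), 'orientation': array([-2.57860420e-04,  2.22019782e-01,  9.75041986e-01, -5.25661257e-04]), 'force': array([-0.17659678,  0.12313474, -0.05386015]), 'ft_torque': array([ 0.01009773,  0.04782282, -0.01147494]), 'grasp_force': 0.0, 'finger_gap': 1.000635302534112}
```

View pics/scene0.png

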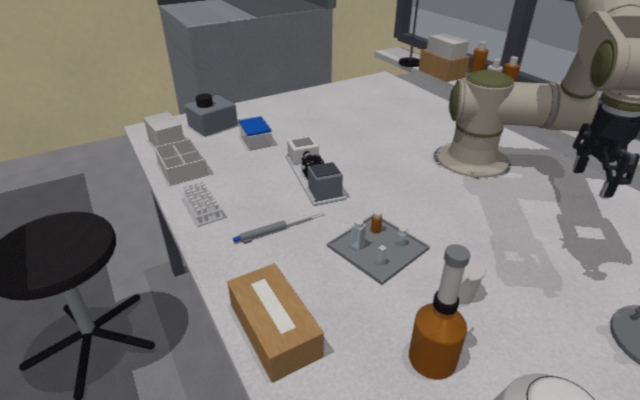

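View pics/top0.png

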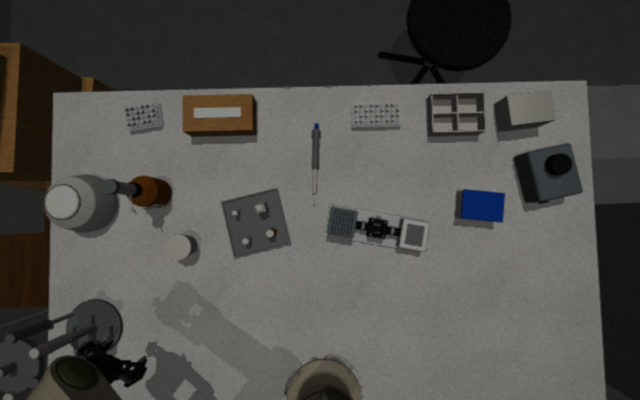

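The scene view shows the tray at about (378,246), with the likely cell at (357,237), and the photometer at (318,170). In the top view the likely cell is at (262,208), the lamp at (342,222), the holder at (377,228) and the detector at (414,235). I'll enlarge these next.

Run:
```python
import cv2,numpy as np
s=cv2.imread("pics/scene0.png");t=cv2.imread("pics/top0.png")
def c(im,x,y,w,h,W,H): return cv2.resize(im[y:y+h,x:x+w],(W,H),interpolation=cv2.INTER_CUBIC)
a=np.hstack([c(s,325,205,107,75,428,300),c(s,280,130,75,75,300,300)])
b=np.hstack([c(t,218,185,75,75,300,300),c(t,322,195,114,75,456,300)])
a=a[:, :728];b=b[:, :728]
o=np.vstack([a,b]); o=np.clip(o*1.4,0,255).astype('uint8')
cv2.imwrite("pics/crop1.png",o)
```

```text
(no output)
```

View pics/crop1.png

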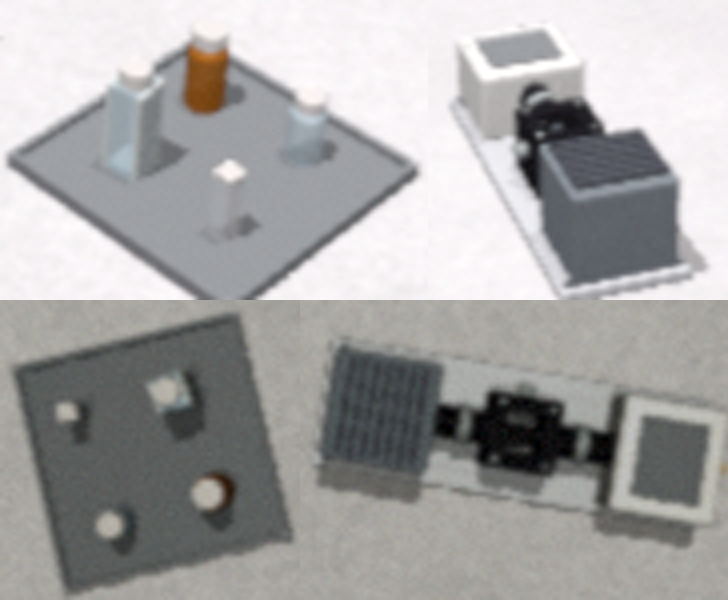

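In the enlarged views, the cell's stopper is at about top pixel (260,208). In the scene view its bluish clear face points to the lower left and its whitish frosted face to the lower right. The leaf screw is at top pixel (378,216), on the image-up side, so the photometer's +x points roughly along world +x. Next I'll take metric measurements from depth in both views.

```bash
cat > h.py <<'E'
import numpy as np,cv2
from plant import manip
C={n:manip.get_calibration(n) for n in("scene","top")}
def world(n,d):
    K,E=C[n]["K"],np.array(C[n]["extrinsics"]); v,u=np.mgrid[:d.shape[0],:d.shape[1]]
    p=np.stack([(u-K[0][2])/K[0][0]*d,-(v-K[1][2])/K[1][1]*d,-d],-1)
    return p@E[:3,:3].T+E[:3,3]
def proj(n,P):
    K,E=np.array(C[n]["K"]),np.array(C[n]["extrinsics"]); q=(np.atleast_2d(P)-E[:3,3])@E[:3,:3]
    return np.stack([K[0,0]*q[:,0]/-q[:,2]+K[0,2],K[1,1]*-q[:,1]/-q[:,2]+K[1,2]],1)
E
python3 - <<'E'
from h import *
for n in C:
    f=np.load(f"pics/{n}0.npz");W=world(n,f["d"]);print(n,[k for k in C[n]])
    x,y,z=np.moveaxis(W,-1,0)
    if n=="top": bx={"photo":(325,195,435,265),"tray":(218,185,294,260)}
    else: bx={"photo":(282,130,352,205),"tray":(325,205,432,280)}
    for k,(a,b,c,d) in bx.items():
        Z=z[b:d,a:c];h,e=np.histogram(Z,bins=np.arange(-.01,.11,.004));print(k,[(round(e[i],3),int(h[i])) for i in range(len(h)) if h[i]>3])
        w=W[b:d,a:c].reshape(-1,3)
        for lo,hi in ([(.086,.097),(.066,.075),(.055,.0655)] if k=="photo" else [(.0785,.09)]):
            m=w[(w[:,2]>lo)&(w[:,2]<hi)]
            if len(m)>3:
                r=cv2.minAreaRect(m[:,:2].astype(np.float32)*1000);print(lo,len(m),np.round(r[0],1),np.round(r[1],1),round(r[2],2),"medz",round(np.median(m[:,2]),4))
    if n=="top": print(np.round(z[200:246,228:280:1][3:16,26:42]*1000).astype(int))
    else: print(np.round(z[220:256,348:370]*1000).astype(int))
    # bench noise
    q=z[130:150,270:300] if n=="top" else z[300:320,340:380]; print("bench",q.mean(),q.std())
E
```

```text
scene ['K', 'extrinsics']
photo [(np.float64(-0.006), 454), (np.float64(-0.002), 2173), (np.float64(0.002), 214), (np.float64(0.006), 263), (np.float64(0.01), 140), (np.float64(0.014), 64), (np.float64(0.018), 53), (np.float64(0.022), 62), (np.float64(0.026), 61), (np.float64(0.03), 55), (np.float64(0.034), 63), (np.float64(0.038), 66), (np.float64(0.042), 85), (np.float64(0.046), 89), (np.float64(0.05), 84), (np.float64(0.054), 117), (np.float64(0.058), 191), (np.float64(0.062), 142), (np.float64(0.066), 269), (np.float64(0.07), 78), (np.float64(0.074), 45), (np.float64(0.078), 47), (np.float64(0.082), 127), (np.float64(0.086), 197), (np.float64(0.09), 90)]
0.086 287 [529.5 -59.7] [67.8 73.4] 78.91 medz 0.0891
0.066 360 [ 509.1 -166.4] [293.8  84.1] 78.34 medz 0.0685
0.055 398 [ 505.5 -169.3] [301.2  86.7] 79.81 medz 0.0608
tray [(np.float64(-0.006), 594), (np.float64(-0.002), 3424), (np.float64(0.002), 1746), (np.float64(0.006), 1098), (np.float64(0.01), 310), (np.float64(0.014), 44), (np.float64(0.018), 52), (np.float64(0.022), 62), (np.float64(0.026), 50), (np.float64(0.03), 52),
[... 5723 characters left out ...]
 80   84   84   77   68   75   54   35   15
     5    6]
 [   9    5   79   80   82   79   83   82 1161   70   68   61   40   17
     3    0]
 [   4    6   71   81   80   82   79   79   69   69   70   67   49   27
     4    3]
 [   5    3    6   69   68   68   67   66   69   60   45   24   14    4
     5    5]
 [   8   11    4   68   73   73   64   53   38   24    4    5    2    2
     4    8]
 [   1    6    5   70   58   40   34   12    8    5    8    5    5    7
     5   10]
 [   7    7    8    1    3    6    5    3    2    2   -3    4    4    8
     7    8]
 [   7    3    5    4    4    8    3    5    4    6    3    8    8    3
     8    5]]
bench 0.0028775806336285912 0.06702551544287842
```

```bash
cat >> h.py <<'E'
from scipy.optimize import least_squares
def box(p,c,h):
    q=np.abs(p-np.array(c))-np.array(h); return np.linalg.norm(np.maximum(q,0),axis=1)+np.minimum(q.max(1),0)
def cyl(p,z0,z1,r):
    return np.maximum(np.linalg.norm(p[:,:2],axis=1)-r,np.abs(p[:,2]-(z0+z1)/2)-(z1-z0)/2)
def tube(p,z,r,y0,y1):
    return np.maximum(np.hypot(p[:,0],p[:,2]-z)-r,np.abs(np.abs(p[:,1])-(y0+y1)/2)-(y1-y0)/2)
def cellsdf(p,floor=True):
    l=[box(p,(0,0,.0325),(.0125,.0125,.0325)),cyl(p,.065,.077,.01)]+([np.abs(p[:,2])] if floor else [])
    return np.min(l,0)
def photosdf(p):
    return np.min([box(p,(0,0,.005),(.05,.15,.005)),box(p,(0,.107,.05),(.04,.039,.041)),box(p,(0,-.107,.04),(.043,.039,.03)),
      box(p,(0,0,.036),(.028,.026,.026)),tube(p,.045,.0125,.026,.068),np.abs(p[:,2])],0)
def loc(w,q):
    c,s=np.cos(q[3]),np.sin(q[3]); d=w-q[:3]; return np.stack([c*d[:,0]+s*d[:,1],-s*d[:,0]+c*d[:,1],d[:,2]],1)
def fit(sdf,w,q0):
    r=least_squares(lambda q:sdf(loc(w,q)),q0,loss="soft_l1",f_scale=.002,x_scale=[.001,.001,.001,.01],diff_step=1e-5)
    J=r.jac; cov=np.linalg.inv(J.T@J)*.0025**2
    return r.x,np.sqrt(np.diag(cov)),np.median(np.abs(sdf(loc(w,r.x))))
def pts(n,d,ctr,half,z0=-.02,z1=.12):
    w=world(n,d).reshape(-1,3); m=(np.abs(w[:,:2]-np.array(ctr))<half).all(1)&(w[:,2]>z0)&(w[:,2]<z1); return w[m]
E
python3 - <<'E'
from h import *
for n in C:
    f=np.load(f"pics/{n}0.npz");d=f["d"]
    w=pts(n,d,(.573,.178),.03)
    best=min((fit(cellsdf,w,[.573,.178,.006,a]) for a in np.radians([0,22,45,67])),key=lambda r:r[2])
    print(n,"cell",np.round(best[0],4),np.degrees(best[0][3]),np.round(best[1],4),best[2],len(w))
    q=best[0]
    # colours of side faces
    for k in range(4):
        a=q[3]+k*np.pi/2; dirv=np.array([np.cos(a),np.sin(a),0]); t=np.array([-dirv[1],dirv[0],0])
        E=np.array(C[n]["extrinsics"])
        if (E[:3,3]-q[:3])@dirv<.1: continue
        P=[q[:3]+dirv*.0125+t*u+np.array([0,0,z]) for u in np.linspace(-.007,.007,5) for z in np.linspace(.01,.055,8)]
        uv=proj(n,P).round().astype(int); col=f["p"][uv[:,1],uv[:,0]]
        print("  face",np.degrees(a)%360,col.mean(0).round(),col.std(0).round())
    w=pts(n,d,(.506,-.165),.19); r=fit(photosdf,w,[.506,-.165,0,np.radians(-11)])
    w=w[(np.abs(loc(w,r[0])[:,:2])<[.06,.165]).all(1)]; r=fit(photosdf,w,r[0])
    print(n,"photo",np.round(r[0],4),np.degrees(r[0][3]),np.round(r[1],4),r[2],len(w))
    for nm,g in dict(va=(0,0),).items(): pass
    w=pts(n,d,(.56,.19),.12,.02); 
    k=np.unique(np.round(w[:,:2],2),axis=0,return_counts=True); print([(tuple(a),c) for a,c in zip(k[0],k[1]) if c>12])
E
```

```text
scene cell [0.5745 0.1759 0.0056 1.9039] 109.08342017430593 [0.0002 0.0002 0.0002 0.023 ] 0.0007455024016592548 615
  face 109.08342017430593 [94. 93. 91.] [5. 5. 5.]
  face 19.0834201743059 [126. 121. 113.] [8. 7. 6.]
scene photo [ 0.5065 -0.1692 -0.0012 -0.1896] -10.865512299773966 [0.0001 0.0001 0.0001 0.0013] 0.0010577528375519778 2821
[((np.float64(0.47), np.float64(0.23)), np.int64(15)), ((np.float64(0.48), np.float64(0.23)), np.int64(44)), ((np.float64(0.49), np.float64(0.16)), np.int64(13)), ((np.float64(0.49), np.float64(0.22)), np.int64(23)), ((np.float64(0.49), np.float64(0.23)), np.int64(29)), ((np.float64(0.5), np.float64(0.16)), np.int64(53)), ((np.float64(0.51), np.float64(0.15)), np.int64(43)), ((np.float64(0.51), np.float64(0.16)), np.int64(40)), ((np.float64(0.56), np.float64(0.18)), np.int64(24)), ((np.float64(0.56), np.float64(0.26)), np.int64(37)), ((np.float64(0.57), np.float64(0.18)), np.int64(18)), ((np.float64(0.57), np.float64(0.19)), np.int64(46)), ((np.float64(0.57), np.float64(0.25)), np.int64(21)), ((np.float64(0.57), np.float64(0.26)), np.int64(38)), ((np.float64(0.58), np.float64(0.17)), np.int64(13)), ((np.float64(0.58), np.float64(0.18)), np.int64(41)), ((np.float64(0.58), np.float64(0.19)), np.int64(73)), ((np.float64(0.59), np.float64(0.17)), np.int64(47)), ((np.float64(0.59), np.float64(0.18)), np.int64(44))]
top cell [0.5743 0.1787 0.0051 0.3666] 21.00312431823292 [0.0005 0.0005 0.0002 0.0549] 0.0012230685323676438 369
  face 291.0031243182329 [47. 49. 48.] [15. 16. 16.]
top photo [ 0.506  -0.1657 -0.0017 -0.197 ] -11.289771313824506 [0.0002 0.0002 0.0001 0.002 ] 0.0016055416092545067 4108
[((np.float64(0.48), np.float64(0.22)), np.int64(18)), ((np.float64(0.48), np.float64(0.23)), np.int64(13)), ((np.float64(0.5), np.float64(0.14)), np.int64(14)), ((np.float64(0.57), np.float64(0.17)), np.int64(13)), ((np.float64(0.58), np.float64(0.17)), np.int64(21))]
```

The two views agree on the relative layout; each carries an offset of about 3 mm in y. The cell's yaw is about 19–20° modulo 90°. I'll confirm which faces are frosted and check IK options.

```bash
cat >> h.py <<'E'
def quat(th):  # tool down, closing line along heading th (deg)
    f=np.radians(th+90)/2; return np.array([0,np.cos(f),np.sin(f),0])
E
python3 - <<'E'
from h import *
p=cv2.imread("pics/scene0.png")
c=cv2.resize(p[215:265,340:415],(750,500),interpolation=cv2.INTER_LANCZOS4)
hsv=cv2.cvtColor(c,cv2.COLOR_BGR2HSV).astype(float);hsv[...,1]=np.clip(hsv[...,1]*2,0,255);hsv[...,2]=np.clip(hsv[...,2]*1.4,0,255)
cv2.imwrite("pics/cell.png",cv2.cvtColor(hsv.astype('uint8'),cv2.COLOR_HSV2BGR))
for th in (110,-70,20,-160): 
  r=manip.solve_ik([.5744,.1773,.15],quat(th)); print(th,None if r is None else np.round(r,2))
for th in (-11,169):
  r=manip.solve_ik([.506,-.1675,.2],quat(th)); print(th,None if r is None else np.round(r,2))
E
```

```text
110 [ 0.1   0.55  1.37 -0.    1.23 -1.82]
-70 [ 0.1   0.55  1.37 -0.    1.23  1.33]
20 [ 0.1   0.55  1.37 -0.    1.23 -0.24]
-160 None
-11 [-0.54  0.36  1.52 -0.    1.26 -0.35]
169 [-0.54  0.36  1.52 -0.    1.26  2.79]
```

View pics/cell.png

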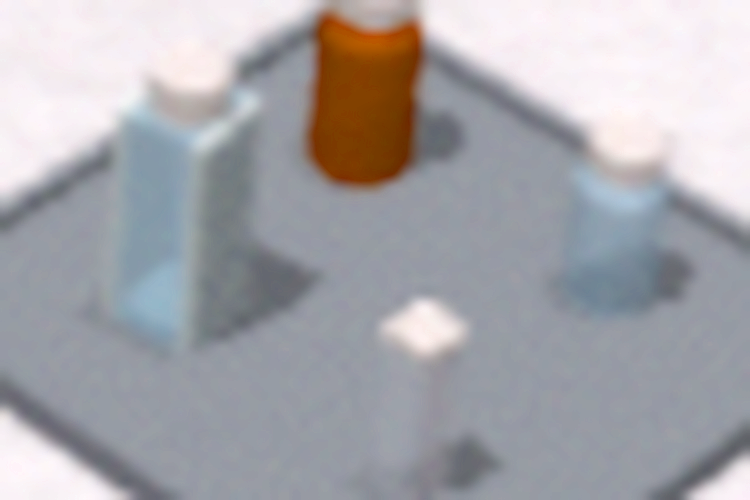

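The left face (normal at about 19°) is a clear window framed by white slab edges. The right face (normal at about 109°) is the frosted one, so the fingers close along about 109.5°. I'll swing the base first, which keeps clear of the dispenser, then grasp with the tips about 44 mm above the underside so they stay above the block even at full depth.

Run:
```python
from h import *
j=manip.state()["joint_pos"].copy(); j[0]=.1; j[5]=1.33
manip.move_j(j); manip.set_gripper(.62,35)
q=quat(-70.5); x,y=.5744,.1773
manip.move_ptp([x,y,.17],q)
print("hit",manip.line_to([x,y,.0505],speed=.1,contact_N=6))
s=manip.state();print(s["time_s"],s["tool_pos"],s["force"])
manip.set_gripper(0.0,35)
s=manip.state();print(s["time_s"],s["finger_gap"],s["grasp_force"],s["force"],s["ft_torque"])
for n in C:
    p,d=manip.read_camera(n); np.savez(f"pics/{n}1.npz",p=p,d=d); cv2.imwrite(f"pics/{n}1.png",p)
b=cv2.imread("pics/scene1.png")[190:290,310:430]
cv2.imwrite("pics/grasp.png",cv2.resize(b,(720,600),interpolation=cv2.INTER_CUBIC))
```

```text
hit False
3.85 [0.57475918 0.17734881 0.05116533] [-0.04451664 -0.40681448  0.20096796]
4.2083 0.2868330839556105 37.36988604068756 [ 0.01228678 -0.36435112  2.75320579] [ 0.01955681  0.09579635 -0.01409258]
```

View pics/grasp.png

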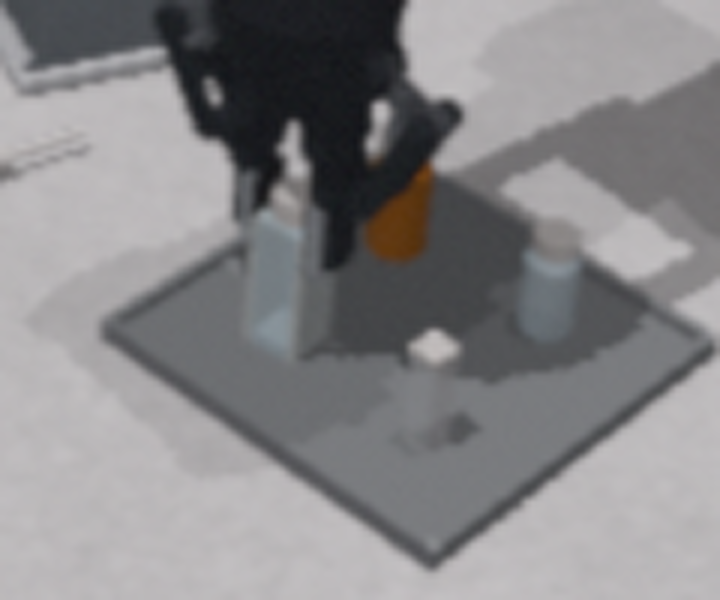

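The fingers hold the frosted sides (at about (325,225) and (245,200) in the crop), and the gap of 24.4 mm matches the 25 mm width. I'll lift, carry the cell over to the pocket, and measure it against the photometer in both cameras, so the calibration offsets cancel.

```bash
cat >> h.py <<'E'
YAW=np.radians(-11.05)
PH={"scene":np.array([.5065,-.1692]),"top":np.array([.506,-.1657])}
def inhand(tag,under,near):
    """cell centre minus pocket centre, in photometer axes, per camera"""
    out={}
    for n in C:
        p,d=manip.read_camera(n); np.savez(f"pics/{n}{tag}.npz",p=p,d=d); cv2.imwrite(f"pics/{n}{tag}.png",p)
        bz=-.0014
        w=pts(n,d,near[n],.03,under+.002,under+.038)
        f=lambda q:box(loc(w,[q[0],q[1],under+bz,YAW]),(0,0,.0325),(.0125,.0125,.0325))
        q=np.array(near[n],float)
        for _ in range(3):
            k=np.abs(f(q))<(.012,.007,.006)[_]
            q=least_squares(lambda q:f(q)[k],q,loss="soft_l1",f_scale=.002,x_scale=.001,diff_step=1e-5).x
        D=q-PH[n]; c,s=np.cos(YAW),np.sin(YAW)
        out[n]=np.array([c*D[0]+s*D[1],-s*D[0]+c*D[1]]); print(n,k.sum(),"meas",np.round(q,4),"rel mm",np.round(out[n]*1e3,2))
    return out
E
python3 - <<'E'
from h import *
x,y,z=manip.state()["tool_pos"]
manip.line_to([x,y,.09],speed=.06); s=manip.state();print(s["force"],s["finger_gap"])
manip.line_to([x,y,.21],speed=.15)
q=quat(np.degrees(YAW)); X,Y=.5062,-.1675
manip.move_ptp([X,Y,.20],q)
manip.line_to([X,Y,.132],speed=.1); manip.sleep(.2)
s=manip.state();print(s["time_s"],s["tool_pos"],s["orientation"],s["force"],s["ft_torque"],s["grasp_force"],s["finger_gap"])
inhand("2",s["tool_pos"][2]-.0451,{n:PH[n] for n in C})
a=cv2.imread("pics/scene2.png")[110:210,270:370];b=cv2.imread("pics/top2.png")[190:265,330:430]
cv2.imwrite("pics/hover.png",np.hstack([cv2.resize(a,(400,400),interpolation=cv2.INTER_CUBIC),cv2.resize(b,(400,400),interpolation=cv2.INTER_CUBIC)]))
E
```

```text
[ 0.14261668  0.06068089 -1.52257013] 0.2855826795022513
8.5917 [ 0.50641074 -0.16761548  0.13251435] [4.74808436e-04 7.71902195e-01 6.35741101e-01 1.69255404e-04] [ 0.25696163 -0.10912384 -0.80479344] [-0.01576523  0.00410048 -0.01407008] 36.92700505256653 0.28456106465323444
scene 116 meas [ 0.5069 -0.1686] rel mm [0.26 0.66]
top 0 meas [ 0.506  -0.1657] rel mm [0. 0.]
```

View pics/hover.png

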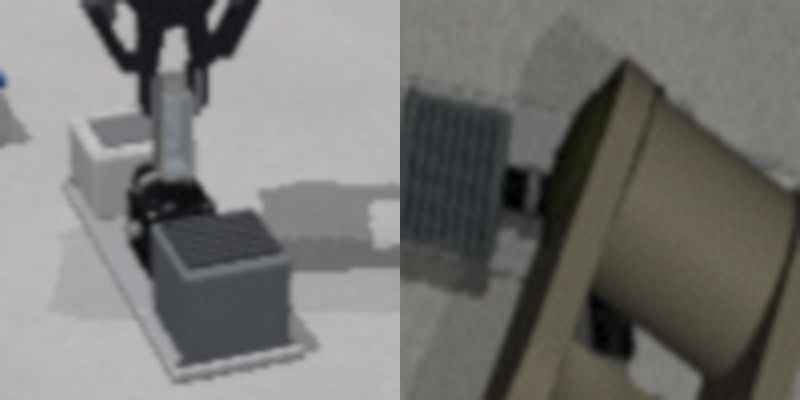

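The top camera is occluded by the arm. The scene view shows the cell above the block with its clear faces along the light path, offset (0.26, 0.66) mm from the pocket's axis. I'll shift to (-1.0, 0) mm and feel for the mouth.

```bash
cat >> h.py <<'E'
def shift(dx,dy):  # photometer axes -> world
    c,s=np.cos(YAW),np.sin(YAW); return np.array([c*dx-s*dy,s*dx+c*dy,0])
def rep(t=""):
    s=manip.state(); c,s_=np.cos(YAW),np.sin(YAW);f=s["force"]
    print(t,"t",round(s["time_s"],2),"pos",np.round(s["tool_pos"]*1e3,2),"F(ph)",np.round([c*f[0]+s_*f[1],-s_*f[0]+c*f[1],f[2]],2),"M",np.round(s["ft_torque"],3),"gap",round(s["finger_gap"],4)); return s
E
python3 - <<'E'
from h import *
s=rep(); P=s["tool_pos"]+shift(-.00126,-.00066)
manip.line_to(P,speed=.02); rep("shift")
P[2]=.111; manip.line_to(P,speed=.05); rep("above")
P[2]=.1015; print(manip.line_to(P,speed=.015,contact_N=3)); rep("5.5mm")
np.save("P.npy",P)
E
```

```text
t 8.69 pos [ 506.3  -167.56  132.32] F(ph) [ 0.67  0.7  -1.01] M [-0.019  0.001  0.029] gap 0.2809
shift t 8.94 pos [ 504.89 -168.03  132.42] F(ph) [ 0.13  0.77 -0.88] M [ 0.037 -0.003 -0.091] gap 0.2859
above t 9.52 pos [ 504.96 -167.96  110.87] F(ph) [-0.46  0.7  -1.17] M [-0.033 -0.045  0.027] gap 0.2846
False
5.5mm t 10.3 pos [ 504.96 -167.99  101.51] F(ph) [ 0.74 -0.01 -0.99] M [-0.059 -0.149 -0.021] gap 0.2831
```

The cell entered the mouth freely. Next I'll go on past the leaf in small logged steps.

Run:
```python
from h import *
P=np.load("P.npy")
for z in np.arange(.098,.0809,-.003):
    P[2]=z; c=manip.line_to(P,speed=.02,contact_N=7); s=rep(f"{c} depth {107.1-z*1e3:.1f}")
    if c or abs(s["force"][2])>11: break
```

```text
False depth 9.1 t 10.62 pos [ 504.99 -167.98   97.88] F(ph) [ 1.2  -0.44 -1.42] M [-0.066 -0.308  0.036] gap 0.2815
False depth 12.1 t 10.93 pos [ 505.01 -168.01   94.85] F(ph) [ 2.13 -1.03 -1.95] M [-0.167 -0.374  0.013] gap 0.283
False depth 15.1 t 11.22 pos [ 505.02 -168.03   91.94] F(ph) [ 2.42 -1.29  0.4 ] M [-0.15  -0.388  0.009] gap 0.2819
False depth 18.1 t 11.53 pos [ 505.05 -168.02   88.78] F(ph) [ 4.03 -0.54 -2.43] M [-0.238 -0.559  0.028] gap 0.2796
False depth 21.1 t 11.82 pos [ 505.09 -168.02   85.91] F(ph) [ 4.52 -1.04 -0.24] M [-0.217 -0.62   0.091] gap 0.2871
False depth 24.1 t 12.12 pos [ 505.13 -168.04   82.94] F(ph) [ 3.5  -1.01  1.  ] M [-0.196 -0.771 -0.017] gap 0.2847
```

The +x reaction grows, so the cell is rubbing the -x wall. I'll ease it towards +x and slightly -y, then approach the pad slowly.

Run:
```python
from h import *
P=np.load("P.npy"); P[2]=.0829
for dx,dy in((.0005,-.0002),(.0004,0)):
    P+=shift(dx,dy); manip.line_to(P,speed=.01); s=rep("side")
for z in np.arange(.0815,.0770,-.0015):
    P[2]=z; c=manip.line_to(P,speed=.012,contact_N=4); s=rep(f"{c} depth {107.1-z*1e3:.1f}")
    if c: break
np.save("P.npy",P)
```

```text
side t 12.38 pos [ 505.2  -168.14   82.83] F(ph) [1.52 0.29 1.93] M [ 0.    -0.199  0.051] gap 0.2844
side t 12.62 pos [ 505.27 -168.11   82.68] F(ph) [-0.4   0.44  2.58] M [ 0.052  0.312 -0.01 ] gap 0.2834
False depth 25.6 t 12.89 pos [ 505.3  -168.13   81.03] F(ph) [-1.55 -1.08 -0.1 ] M [ 0.037  0.483 -0.008] gap 0.2845
False depth 27.1 t 13.17 pos [ 505.33 -168.15   79.52] F(ph) [-3.32  1.   -1.81] M [0.022 0.706 0.006] gap 0.2887
False depth 28.6 t 13.44 pos [ 505.53 -168.22   78.24] F(ph) [-3.87 -0.11 -1.1 ] M [0.105 0.76  0.036] gap 0.2834
False depth 30.1 t 13.72 pos [ 505.7  -168.29   76.89] F(ph) [-3.95 -0.18 -0.38] M [ 0.119  0.857 -0.033] gap 0.2835
```

Run:
```python
from h import *
P=np.load("P.npy")
for z in np.arange(.0760,.0648,-.0012):
    P[2]=z; c=manip.line_to(P,speed=.008,contact_N=5); s=rep(f"{c} depth {107.1-z*1e3:.1f}")
    if c or s["force"][2]>7: break
np.save("P.npy",P); manip.sleep(.2); rep("settled")
```

```text
False depth 31.1 t 13.99 pos [ 505.77 -168.33   75.96] F(ph) [-3.81  0.31  0.02] M [0.111 0.863 0.023] gap 0.2833
False depth 32.3 t 14.29 pos [ 505.73 -168.32   74.7 ] F(ph) [-4.15 -0.76  0.7 ] M [0.151 0.8   0.043] gap 0.2816
False depth 33.5 t 14.59 pos [ 505.73 -168.33   73.5 ] F(ph) [-4.54 -0.63  0.37] M [ 0.015  0.775 -0.021] gap 0.2846
False depth 34.7 t 14.89 pos [ 505.71 -168.32   72.29] F(ph) [-4.2  -0.13 -0.62] M [0.07  0.75  0.015] gap 0.2858
False depth 35.9 t 15.19 pos [ 505.72 -168.31   71.11] F(ph) [-3.93  0.31  0.84] M [0.144 0.793 0.019] gap 0.2818
False depth 37.1 t 15.49 pos [ 505.74 -168.32   69.91] F(ph) [-3.05  0.18 -0.61] M [ 0.148  0.749 -0.038] gap 0.2876
False depth 38.3 t 15.79 pos [ 505.72 -168.3    68.69] F(ph) [-3.   -0.28  0.29] M [0.107 0.77  0.031] gap 0.2793
True depth 39.5 t 16.0 pos [ 505.83 -168.39   68.14] F(ph) [-1.51 -0.83  5.32] M [ 0.104  0.329 -0.008] gap 0.285
settled t 16.2 pos [ 505.83 -168.4    68.14] F(ph) [-1.59 -0.29  5.22] M [0.075 0.23  0.005] gap 0.2856
```

Contact came at about 39 mm depth, with a steady 5 N and the wall forces falling off. That is within the pad's range, so the cell is home. I'll release, retreat and look.

Run:
```python
from h import *
manip.set_gripper(.6); s=rep("open")
P=s["tool_pos"].copy(); P[2]=.20; manip.line_to(P,speed=.12)
j=manip.state()["joint_pos"].copy(); j[0]+=.75; manip.move_j(j); manip.sleep(.2); rep("clear")
def cell_in(p): return np.min([cellsdf(p,False)],0)
for n in C:
    p,d=manip.read_camera(n); np.savez(f"pics/{n}3.npz",p=p,d=d); cv2.imwrite(f"pics/{n}3.png",p)
    w=pts(n,d,PH[n],.03,.067,.12)
    m=np.abs(loc(w,[*PH[n],0,YAW])[:,:2]).max(1)<.022; w=w[m]
    q,sd,res=fit(lambda p:cellsdf(p,False),w,[*PH[n],.022,YAW]); 
    l=loc(np.array([[*q[:3]]]),[*PH[n],-.0014,YAW])[0]
    print(n,len(w),"cell rel pocket mm",np.round(l*1e3,2),"yaw rel",np.degrees(q[3]-YAW),"sd",np.round(sd*1e3,2),res,"ztop",np.sort(w[:,2])[-5:])
a=cv2.imread("pics/scene3.png")[110:210,270:370];b=cv2.imread("pics/top3.png")[190:265,330:430]
cv2.imwrite("pics/done.png",np.hstack([cv2.resize(a,(400,400),interpolation=cv2.INTER_CUBIC),cv2.resize(b,(400,400),interpolation=cv2.INTER_CUBIC)]))
```

```text
open t 16.57 pos [ 504.86 -167.9    67.22] F(ph) [-0.54 -0.    0.12] M [0.06  0.017 0.034] gap 0.6019
clear t 19.48 pos [483.89 220.48 199.27] F(ph) [-0.48 -0.3  -0.76] M [0.    0.029 0.023] gap 0.596
scene 113 cell rel pocket mm [-0.59  0.04 24.68] yaw rel 2.787338722069256 sd [ 0.57  0.43  0.56 60.22] 0.0009603028567824173 ztop [0.10063987 0.1009225  0.10129368 0.10241582 0.10273061]
top 87 cell rel pocket mm [-0.91 -1.12 24.37] yaw rel -0.4064179306479333 sd [ 0.82  0.6   0.44 80.61] 0.0009028345430562093 ztop [0.10261418 0.10268469 0.10338229 0.10373722 0.10444354]
```

View pics/done.png

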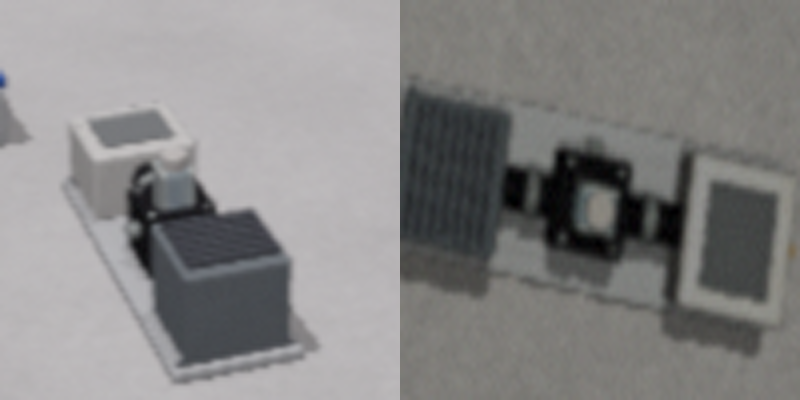

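View pics/scene3.png

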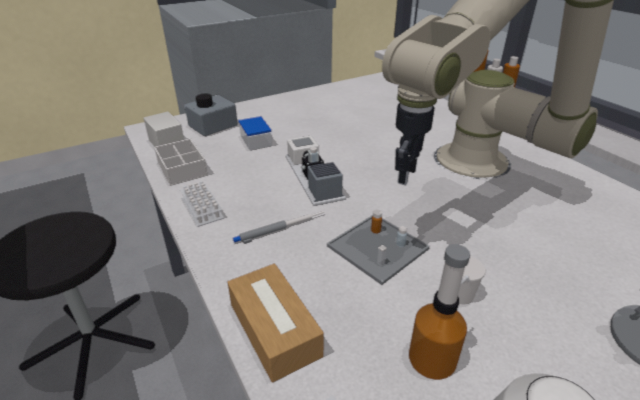

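The cell stands upright in the pocket (scene crop (175,180), top crop (597,207)), with a clear face towards the lamp. The other glassware has not moved. The camera puts the underside about 1.5 mm higher than I felt it, so I'll compare stopper heights in the saved pictures against local references, with no robot time used.

Run:
```python
from h import *
for n in C:
    B={"scene":[.5745,.1759],"top":[.5743,.1787]}[n]
    def med(t,ctr,r,z0,z1,rmin=0):
        w=world(n,np.load(f"pics/{n}{t}.npz")["d"]).reshape(-1,3); k=np.linalg.norm(w[:,:2]-ctr,axis=1); m=(k<r)&(k>=rmin)&(w[:,2]>z0)&(w[:,2]<z1)
        v=w[m,2]*1e3; return round(v.mean(),2),round(v.std()/len(v)**.5,2),len(v)
    q=PH[n]; det=q+shift(0,-.107)[:2]; lamp=q+shift(0,.107)[:2]
    print(n,"tray: stopper",med(0,B,.0065,.07,.1),"floor",med(0,B,.05,0,.02,.03))
    c=q+shift(-.00175,0)[:2]
    print(n,"home: stopper",med(3,c,.0065,.09,.12),"det",med(3,det,.02,.06,.08),"lamp",med(3,lamp,.03,.08,.1))
    # in-hand lower edge: height of lowest visible cell point, image 2
w=pts("scene",np.load("pics/scene2.npz")["d"],PH["scene"],.03,.07,.13)
r=fit(lambda p:box(p,(0,0,.0325),(.0125,.0125,.0325)),w[(np.abs(loc(w,[*PH["scene"],0,YAW])[:,:2]).max(1)<.017)&(w[:,2]<.118)],[*PH["scene"],.086,YAW]);print("in hand underside z",r[0][2]*1e3,r[1]*1e3,"expected",132.4-45.1-1.3)
```

```text
scene tray: stopper (np.float64(81.99), np.float64(0.42), 12) floor (np.float64(5.69), np.float64(0.07), 448)
scene home: stopper (np.float64(98.83), np.float64(0.69), 7) det (np.float64(69.33), np.float64(0.18), 56) lamp (np.float64(89.03), np.float64(0.12), 189)
top tray: stopper (np.float64(82.79), np.float64(0.49), 15) floor (np.float64(5.35), np.float64(0.1), 508)
top home: stopper (np.float64(99.77), np.float64(0.47), 16) det (np.float64(68.15), np.float64(0.16), 151) lamp (np.float64(86.7), np.float64(0.18), 339)
in hand underside z 87.57403877125599 [ 0.48174795  0.45048392  1.70771287 43.13174008] expected 86.00000000000001
```

The camera heights (22.8 to 24.6 mm) can't tell seated from slightly raised. The pads swing upward as they open, so they could have lifted the cell against the leaf's friction. I'll feel for the stopper top with shut fingers; home means about 100 mm.

Run:
```python
from h import *
manip.set_gripper(0.0,20)
X=np.array([.5050,-.1682,.16]); manip.move_ptp(X,quat(np.degrees(YAW)))
X[2]=.108; manip.line_to(X,speed=.1); manip.sleep(.1); rep("above")
for z in np.arange(.1055,.0980,-.0005):
    X[2]=z; c=manip.line_to(X,speed=.008,contact_N=4); s=rep(f"{c} {z*1e3:.1f}")
    if c or s["force"][2]>4: break
```

```text
above t 22.35 pos [ 505.42 -168.29  108.77] F(ph) [ 0.05 -0.09 -0.27] M [-0.026 -0.027 -0.022] gap -0.0026
False 105.5 t 22.81 pos [ 505.   -168.22  105.51] F(ph) [-0.21  0.36  0.41] M [-0.052  0.026 -0.019] gap -0.0013
False 105.0 t 23.06 pos [ 504.99 -168.19  104.96] F(ph) [ 0.56 -0.38 -0.11] M [ 0.007  0.025 -0.019] gap -0.0026
False 104.5 t 23.31 pos [ 504.99 -168.18  104.46] F(ph) [ 0.05 -0.76  0.14] M [ 0.004  0.02  -0.02 ] gap 0.0013
False 104.0 t 23.56 pos [ 504.99 -168.19  103.97] F(ph) [-0.16  0.11  0.51] M [ 0.062 -0.015  0.016] gap 0.0033
False 103.5 t 23.81 pos [ 504.99 -168.18  103.45] F(ph) [-1.21 -0.61  0.01] M [-0.021  0.035  0.002] gap 0.0007
False 103.0 t 24.06 pos [ 504.99 -168.17  102.96] F(ph) [-0.27 -0.77 -0.57] M [-0.01   0.013  0.041] gap 0.0
False 102.5 t 24.31 pos [ 504.97 -168.18  102.45] F(ph) [-0.52  1.07 -0.09] M [ 0.025 -0.037  0.025] gap -0.0006
False 102.0 t 24.56 pos [ 504.98 -168.2   101.97] F(ph) [0.03 0.57 0.42] M [-0.026  0.03   0.034] gap -0.0014
False 101.5 t 24.81 pos [ 504.99 -168.2   101.47] F(ph) [0.25 0.19 0.2 ] M [ 0.036 -0.006  0.025] gap 0.0006
False 101.0 t 25.06 pos [ 504.98 -168.22  100.98] F(ph) [-0.22  0.14 -0.17] M [-0.034  0.001 -0.021] gap 0.0007
False 100.5 t 25.31 pos [ 505.02 -168.19  100.49] F(ph) [ 0.16 -0.04  0.7 ] M [0.028 0.011 0.004] gap 0.0012
False 100.0 t 25.56 pos [ 505.11 -168.29  100.34] F(ph) [-0.72  0.05  4.26] M [0.088 0.131 0.052] gap -0.002
```

The stopper top stops firmly at 100.3 mm, which puts the underside at 23.3 mm. That agrees with the 23.0 mm felt on insertion, so the cell is seated. I'll retreat clear and hand in.

Run:
```python
from h import *
P=manip.state()["tool_pos"].copy(); P[2]=.20; manip.line_to(P,speed=.1)
j=manip.state()["joint_pos"].copy(); j[0]+=.75; manip.move_j(j); manip.sleep(.2)
for n in C:
    p,d=manip.read_camera(n); w=pts(n,d,PH[n]+shift(-.00175,0)[:2],.008,.07,.13); print(n,len(w),w.mean(0))
rep("end"); print(manip.sign_off())
```

```text
scene 19 [ 0.50513888 -0.16649291  0.09486636]
top 34 [ 0.50388748 -0.16448361  0.097634  ]
end t 28.46 pos [484.22 220.63 199.34] F(ph) [ 0.34 -0.1   0.47] M [-0.062  0.031  0.003] gap 0.001
the job is handed in; nothing more can be done
None
```

The cell stands on the height pad about 39 mm below the mouth with its clear faces in the light path, let go and confirmed by a light touch (about 4 N) on the stopper; gripped only on its frosted sides, nothing else was seen to move, and I handed it in at 28.5 s.

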